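# Load the label unwind spindle past its drop keeper

## Task

Load the label roll from the black cradle onto the spindle of the unwind stand: slide it on so that it swings the hanging red keeper up out of the way, and press it gently back against the sprung brake hub until the keeper has dropped down again in front of it. Then prove the lock: with the roll still in hand, pull it straight back towards the spindle's free end against the keeper, with a steady net pull of about 10 N for a second, before you let go and leave it hanging there. Push and pull with care, a hard shove would bend the keeper or crush the core, and leave the other things on the bench alone.

Things in the scene. Friction and masses are not known exactly. Their poses are not given: they have to be found in the camera images.
- label_roll: Blank label roll, white, cream end faces, brown core: 107 mm across, 56 mm wide between flat ends, bore 40 mm (2.5 mm play all round on the spindle), 0.25 to 0.43 kg. Origin at its middle (66 mm above the bench at the start), x along the bore, level; ends alike, any turn about x. Grip from above across its two ends, fingertips 27 mm or more above its axis to clear hub and post.
- cradle: Fixed black vee cradle, 50 x 128 mm, 41 mm high, in which the roll stands on its rim. Origin under its centre; x along the roll's axis.
- stand: Fixed grey unwind stand: base 190 x 120 x 10 mm, post 43 mm wide, 147 mm high, its front face at stand x +70 mm; a level polished steel spindle, 35 mm thick, is clamped in it, axis 125 mm above the bench over stand y = 0. Origin on the bench; -x points along the spindle to its free end, z up. Nothing here but a roll reaches over 23 mm above the spindle's axis.
- spindle_nominal (a point): Point on the spindle's axis (stand x -29 mm, axes as the stand). In its clamp the spindle stands up to 8 mm further in or out each time, with hub and keeper; this is not measured and must be felt. Set at nominal, a locked roll's middle is here and the spindle's tip 40 mm out, its last 6 mm tapered. Behind the roll a black brake hub, 45 mm across, slides on the spindle and bears on the core's end.
- keeper (a joint): Angle of the red keeper, a steel bar hinged 9 mm from the tip, hanging 27 mm below the axis. 0: hangs down, shut, stopped outwards; swings only inwards and up (1.4). A roll pushed on lifts it to 0.6 or so; it drops when the roll is 15 to 25 mm past its locked place. Hub spring: 2 N at first, 2.5 N with the roll locked, 4.5 N where the keeper drops, hard stop at 5 N, 27 mm past the locked place.
- cleaner: Brown bottle with a white cap, 46 mm wide, 85 mm high, standing in the middle between cradle and stand; a bystander. Origin under its centre.
- glue_stick: White glue stick with green and yellow bands, 26 mm wide, 93 mm high, standing between cradle and stand; a bystander. Origin under its centre.
- tape_measure: Yellow tape measure, 30 x 72 x 64 mm, behind the others; a bystander. Origin under its centre.

How it is judged:
On the way, in this order (a step that is already met when the one before it is completed fails the run):
1. the roll, on the spindle, has swung the keeper up (y of label_roll in the frame of stand between -0.008 and 0.008 m and height (world z) of label_roll between 0.116 and 0.133 m and angle between the x axis of label_roll and the x axis of stand, either way round below 0.15 rad and value of joint keeper above 0.45 rad), for 0.1 s.
2. the keeper hangs down again in front of the roll (y of label_roll in the frame of stand between -0.008 and 0.008 m and height (world z) of label_roll between 0.116 and 0.133 m and angle between the x axis of label_roll and the x axis of stand, either way round below 0.15 rad and x of label_roll in the frame of spindle_nominal between -0.012 and 0.037 m and value of joint keeper below 0.12 rad), for 0.15 s.
3. the gripped roll is pulled back against the hanging keeper (9 N or more between roll and keeper, 2.5 N of it from the hub's spring) (all of step 2 and x of label_roll in the frame of spindle_nominal below 0.012 m and contact force between label_roll and keeper above 9 N and contact force between the fingers and label_roll above 1 N), for 0.4 s.
At the end, for the whole second after the job is handed in: The roll hangs still on the spindle between brake hub and keeper (its middle within 9 mm of the axis and, along it, within 12 mm of spindle_nominal), square to it within 0.15 rad, and the keeper hangs shut in front of it (below 0.12 rad) (all of step 2 and x of label_roll in the frame of spindle_nominal below 0.012 m and linear speed of label_roll below 0.02 m/s and velocity of joint keeper below 0.3 rad/s); the robot touches nothing.
It fails at once if the roll presses on the keeper with more than 22 N (contact force between label_roll and keeper above 22 N).
It fails at once if the roll presses on the brake hub with more than 15 N (contact force between label_roll and brake_hub above 15 N).
It fails at once if a bystander is moved by more than 15 mm or tipped (distance of any of cleaner, glue_stick, tape_measure from where it was at the start of the episode above 0.015 m or angle between any of cleaner, glue_stick, tape_measure's own z axis and vertical above 0.3 rad).
It also fails if it takes over 67 s, if anything falls off the work surface, if the arm or the gripper's body presses on something with over 40 N, if the wrist force passes 120 N, or if a joint passes its speed limit or range.

## Robot

A 6-joint arm with a two-finger parallel gripper is mounted at the origin on a cart in front of the work surface, level with it; the furniture and walls round the work are solid. World frame = base frame: x ahead of the robot, y to its left, z up, the work surface at z = 0. Lengths are in m, angles in rad, forces in N, time in s.
With the tool pointing down it reaches from about 0.375 to 0.9 m from the base axis. Payload 3.1 kg.
Tool frame: the origin (TCP) lies on the centre line of the jaws, within the pads' length; the fingertips stand ahead of it and the grasp point (between the pads) lies 3 mm ahead of it (robot.tip_reach is the z of the fingertips in the tool frame, in m); z points along the fingers, y is the line along which they close (so a half turn about z gives the same grasp; the last joint's range is limited). The gripper opens to 87 mm and grips with 3 to 60 N. Pads are 19 mm wide; open, the fingers measure 117 mm over their backs; the gripper's body (75 mm by 190 mm) begins 51 mm behind the grasp point.
Start: joints at [-1.482, 0.527, 1.433, -0, 1.181, -0.178], TCP at [0.165, -0.603, 0.245] pointing down, gripper open.
Joint ranges: [-3.08, 3.08], [-0.75, 2.2], [0.22, 2.44], [-1.43, 4.57], [0, 2.65], [-2.85, 2.85]. Speed limits (rad/s): [2.79, 2.79, 3.14, 3.14, 3.14, 3.14].

## Interface

Orientations are given as a unit quaternion [x, y, z, w].
In Python, from rig import sensors, eyes, ticket, robot gives the robot as it stands.
- The arm moves only by the tool drive_tool, never from a script. Its argument "deltas" is a list that holds one entry, the list of rows, each a list of 6 numbers: the shift along the tool's x, y, z in mm, then the turn, a rotation vector about the tool's x, y, z in rad. A call has 1 to 8 rows; each row shifts and turns the commanded pose from where the row before left it, along the tool's axes as they then stand; what a row does not reach is not made up. A row lasts 1/12 s, in which the tool goes at most 41.7 mm and 7.16 degrees, less where a joint would pass 70% of its speed; a pose out of reach is approached as far as the arm can. A call is refused whole if a number of a shift passes 41.7 or a number of a turn 0.125, either way. A call with a gripper value outside its range is refused whole. "gripper" is the opening in per cent of the stroke, from 0 (shut) to 100 (fully open), set as the call begins (left out, the last holds). The fingers move at their own pace and stop on an object; "squeeze" is the grip in N (left out, the last holds). Time passes only in rows, so rows that do not move let the fingers close. It gives the time, the measured TCP pose, the force, the opening and the grip force at its end, in the units of the state.
- sensors.get_obs(): the state, without advancing time (a new reading comes with each control period).
- eyes.camera(name): name is "scene" or "top" or "wrist"; returns a dict with "img" (480x640x3 uint8, red, green, blue), "fov_y" (degrees; the focal length in pixels is half the picture's height over the tangent of half this angle, whatever the lens; pixels are square), "cx", "cy" (the principal point, pixels), "xyz" and "attitude" of the camera in the world; the wrist camera has in their place "hand_eye" (4x4, takes a point from camera to tool coordinates, whose origin is the TCP and whose axes are the flange's). Camera axes: x right, y up, looking along -z (the intrinsics and any distortion apply to the point x, -y, -z); pixel columns grow to the right and rows downward; lengths in m; the calibration is good to about 2 mm. The wrist camera is an equidistant fisheye: a pixel r from the principal point sees the ray r / f radians off the axis. A picture is of the moment at which its call begins: read the wrist's pose just before it. There is no depth.
- ticket.hand_in(): hands the job in; it is judged then, once.
The state is a dict: "time": time; "q": joint angles; "joint_velocities": joint speeds; "joint_torque": joint torques, N m; "position": TCP position; "tool_rot": TCP orientation; "ft_force": force on the tool from outside, world axes, zero at the start; "moment": the same for the moment, N m; "grip_width": finger opening in m; "grip_force": force on a finger pad.
Only numpy, scipy, OpenCV 4.12 (cv2) and the standard library are available. Lean on these libraries where they do the work, as an engineer would, in place of code of your own. Each camera call takes 0.05 s, during which the arm holds its last target. There are 200 camera calls.

## Working session

There is one attempt and no reset: what is moved stays moved. The work goes in short steps, Python scripts to look and compute and a tool call to move; the robot and the scene stay as the last step left them, time stands still between calls to the robot, and variables do not carry over. Pictures are saved under pics/ and viewed, at most 10 in all, crops included, and the job is handed in when it is done.

Besides the shell and the picture viewer there is one more tool, called after ">>>" as a command line: name --argument value ..., lists and objects as JSON in quotes. drive_tool: Moves the arm, as the interface text tells. Its arguments: {"type":"object","properties":{"deltas":{"type":"array"},"gripper":{"type":"number"},"squeeze":{"type":"number"}},"required":["deltas"]}

```bash
mkdir -p pics; ls; python3 - <<'E'
from rig import sensors, eyes, ticket, robot
import cv2,json,numpy as np
o=sensors.get_obs();print({k:np.round(v,4).tolist() for k,v in o.items()}, robot.tip_reach)
for n in("scene","top"):
    c=eyes.camera(n);im=c.pop("img");print(n,c)
    cv2.imwrite(f"pics/{n}0.png",im[...,::-1])
    json.dump({k:np.asarray(v).tolist() for k,v in c.items()},open(n+".json","w"))
E
```

```text
pics
{'time': 0.0, 'q': [-1.4825, 0.5284, 1.4339, 0.0, 1.1814, -0.1785], 'joint_velocities': [0.0007, 0.0004, -0.0005, 0.0004, 0.0003, 0.0005], 'joint_torque': [-0.0014, -44.0046, -17.6591, 0.0633, 0.0582, -0.0002], 'position': [0.1648, -0.6022, 0.2436], 'tool_rot': [0.9911, 0.133, 0.0001, -0.0011], 'ft_force': [-0.3708, 0.0652, -0.3129], 'moment': [-0.0563, 0.0092, 0.0038], 'grip_force': 0.0, 'grip_width': 0.0872} 0.022
scene {'fov_y': 45.851372536945334, 'cx': 312.604487164328, 'cy': 237.5369946198089, 'xyz': array([-0.06698557,  0.53774776,  0.5454897 ]), 'attitude': array([-0.22818335,  0.46117597,  0.77750738, -0.36156791])}
top {'fov_y': 51.86008962710628, 'cx': 319.995647039075, 'cy': 247.2752229650642, 'xyz': array([0.43378792, 0.01716524, 1.04531939]), 'attitude': array([ 0.06117562, -0.04633282, -0.69988617,  0.71011982])}
```

View pics/scene0.png

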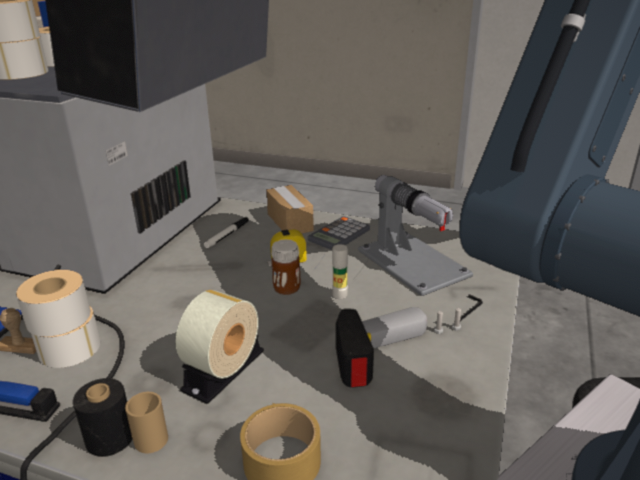

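View pics/top0.png

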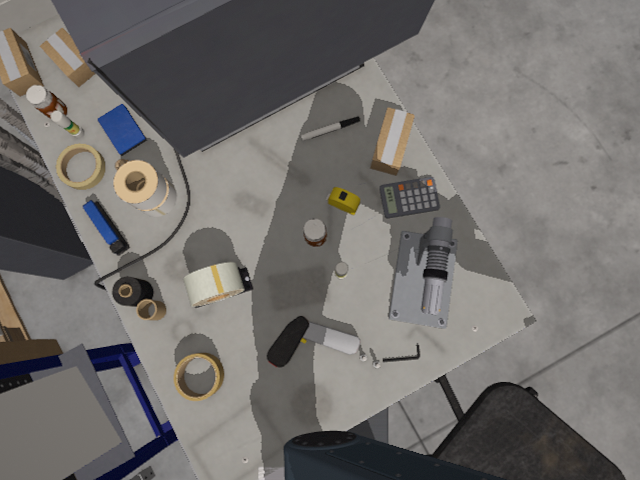

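The scene view shows the roll in its cradle at (218,335) and the stand with its spindle tip at (445,218). In the top view the roll is at (215,284), the stand base spans x 390–457 and y 232–327, and the spindle's free end is at (430,312). Next I'll zoom in on both in the top view.

```bash
cat > h.py <<'E'
import json,numpy as np,cv2
from scipy.spatial.transform import Rotation as R
def cam(n):
    c=json.load(open(n+".json"));c["f"]=240/np.tan(np.radians(c["fov_y"]/2));c["R"]=R.from_quat(c["attitude"]).as_matrix();c["xyz"]=np.array(c["xyz"]);return c
def ray(c,p):
    d=np.array([(p[0]-c["cx"])/c["f"],-(p[1]-c["cy"])/c["f"],-1]);return c["xyz"],c["R"]@d
def onz(c,p,z):
    o,d=ray(c,p);return o+d*(z-o[2])/d[2]
def proj(c,P):
    v=c["R"].T@(np.asarray(P,float)-c["xyz"]);return np.array([c["cx"]+c["f"]*v[0]/-v[2],c["cy"]-c["f"]*v[1]/-v[2]])
E
python3 - <<'E'
import cv2,numpy as np
im=cv2.imread("pics/top0.png")
a=cv2.resize(im[250:320,175:265],None,fx=5,fy=5,interpolation=cv2.INTER_CUBIC)   # 450x350
b=cv2.resize(im[210:335,380:465],None,fx=4,fy=4,interpolation=cv2.INTER_CUBIC)   # 340x500
m=np.zeros((500,800,3),np.uint8);m[:350,:450]=a;m[:,460:]=b
for x in range(0,450,50): cv2.putText(m,str(175+x//5),(x,362),0,.35,(255,255,255));cv2.line(m,(x,340),(x,350),(0,255,0))
for y in range(0,350,50): cv2.putText(m,str(250+y//5),(0,y+5),0,.35,(0,0,255))
for y in range(0,500,40): cv2.putText(m,str(210+y//4),(765,y+5),0,.35,(0,0,255));cv2.line(m,(755,y),(763,y),(0,0,255))
for x in range(0,340,40): cv2.putText(m,str(380+x//4),(460+x,498),0,.35,(0,0,255));cv2.line(m,(460+x,480),(460+x,485),(0,0,255))
cv2.imwrite("pics/m1.png",m)
E
```

```text
(no output)
```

View pics/m1.png

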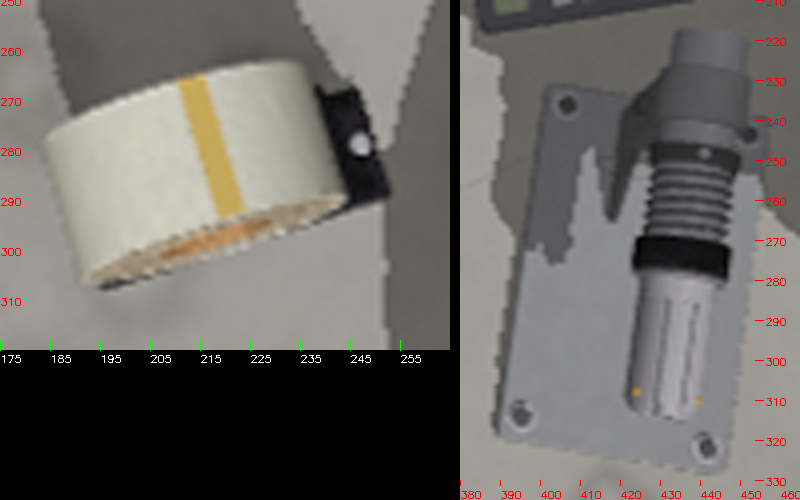

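The roll's visible end faces the robot, with its chord from about (193,307) to (244,289) and the far end from (184,278) to (236,263). The stand's base corners are at (402,232), (389,319) and (446,327.5).

```bash
python3 - <<'E'
from h import *
t=cam("top");s=cam("scene")
n=onz(t,(219,298.2),.066);f=onz(t,(210,270.5),.066);d=f-n
print("roll ends",n,f,"len",np.linalg.norm(d),"ctr",(n+f)/2,"yaw",np.arctan2(d[1],d[0]))
print("dia",np.linalg.norm(onz(t,(193.6,307),.066)-onz(t,(244.4,289.4),.066)),np.linalg.norm(onz(t,(184,278),.066)-onz(t,(236,263),.066)))
A=onz(t,(401.75,232),.01);B=onz(t,(389.25,318.75),.01);C=onz(t,(445.75,327.5),.01)
print("base",A,B,C,np.linalg.norm(A-B),np.linalg.norm(B-C)); print("yaw",np.arctan2(*(A-B)[1::-1]),np.arctan2((B-C)[1],(B-C)[0])-np.pi/2,"ctr",(A+C)/2)
px=lambda X,Y:(380+(X-460)/4,210+Y/4)
for nm,l,r in(("tip",(625,405),(693,415)),("spi",(638,285),(718,295)),("hub",(633,258),(729,266)),("hubback",(640,243),(737,243)),("post",(672,35),(748,40))):
    L=np.mean([px(*l),px(*r)],0);print(nm,onz(t,L,.125),np.linalg.norm(onz(t,px(*l),.125)-onz(t,px(*r),.125)))
im=cv2.imread("pics/scene0.png")
c=(n+f)/2;print("scene proj near/far",proj(s,n),proj(s,f))
a=cv2.resize(im[280:405,165:275],None,fx=3.6,fy=3.6,interpolation=cv2.INTER_CUBIC)
b=cv2.resize(im[165:300,355:480],None,fx=3.2,fy=3.2,interpolation=cv2.INTER_CUBIC)
m=np.zeros((460,800,3),np.uint8);m[:a.shape[0],:a.shape[1]]=a;m[:b.shape[0],400:400+b.shape[1]]=b
for k in range(0,110,10):
    cv2.putText(m,str(165+k),(int(k*3.6),458),0,.35,(255,255,255))
for k in range(0,125,10):cv2.putText(m,str(280+k),(0,int(k*3.6)),0,.35,(0,0,255));cv2.putText(m,str(355+k),(400+int(k*3.2),445),0,.35,(255,255,255));cv2.putText(m,str(165+k),(770,int(k*3.2)),0,.35,(0,0,255))
cv2.imwrite("pics/m2.png",m)
E
```

```text
roll ends [0.47903101 0.23779452 0.066     ] [0.53396061 0.25849629 0.066     ] len 0.05870114158525314 ctr [0.50649581 0.24814541 0.066     ] yaw 0.3604161890364318
dia 0.1059874626825686 0.10781562074922695
base [ 0.62754157 -0.13302022  0.01      ] [ 0.44459135 -0.10557185  0.01      ] [ 0.42858506 -0.221587    0.01      ] 0.18499782595737713 0.11711410810744935
yaw -0.14892110649530374 -0.13710171378016578 ctr [ 0.52806332 -0.17730361  0.01      ]
tip [ 0.45596206 -0.16636498  0.125     ] 0.031351948978206236
spi [ 0.51138456 -0.17612257  0.125     ] 0.03712806039769172
hub [ 0.52445092 -0.17776059  0.125     ] 0.04451422373827141
hubback [ 0.5333843  -0.18141116  0.125     ] 0.04500389027046029
post [ 0.63127872 -0.19347983  0.125     ] 0.035809506473962485
scene proj near/far [235.38028017 338.86187883] [201.58475483 326.31018581]
```

View pics/m2.png

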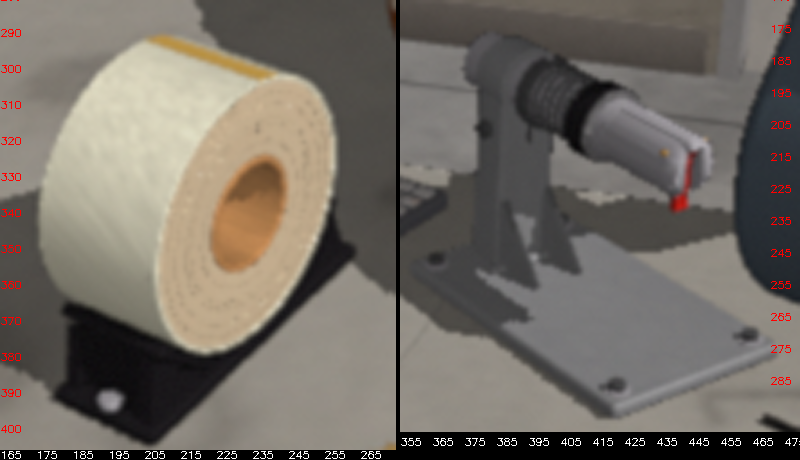

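The roll's bore centre in the scene view is (234,339), against (235,339) predicted from the top view, so they agree to about 2 mm. The red keeper hangs at (440,228). The estimates are:
- **Roll:** (0.506, 0.248), yaw 0.36.
- **Stand:** yaw −0.148, with its axis through (0.528, −0.1775).

I'll move now and refine with the wrist camera.

```bash
cat >> h.py <<'E'
def pose(o): 
    M=R.from_quat(o["tool_rot"]).as_matrix();return np.array(o["position"]),np.arctan2(M[1,0],M[0,0]),M
def plan(p,a,T,A,n,ra=3):
    p=np.array(p,float);T=np.array(T,float);out=[]
    p0,a0=p.copy(),a
    for k in range(n):
        d=p0+(T-p0)*(k+1)/n-p; da=a0+(A-a0)*(k+1)/n-a
        x=np.array([np.cos(a),np.sin(a),0]);y=np.array([np.sin(a),-np.cos(a),0])
        r=[round(1e3*d@x,ra-2),round(1e3*d@y,ra-2),round(-1e3*d[2],ra-2),0,0,round(-da,ra)]
        out.append(r);p=p+1e-3*(r[0]*x+r[1]*y)-np.array([0,0,1e-3*r[2]]);a-=r[5]
    print("[["+",".join(str(r).replace(" ","") for r in out)+"]]");return p,a
E
python3 - <<'E'
from h import *
from rig import sensors
p,a,_=pose(sensors.get_obs());print(p,a)
p,a=plan(p,a,[.38,-.40,.27],1.1,8,2)
p,a=plan(p,a,[.45,-.13,.27],1.93,8,2)
E
```

```text
[ 0.16475005 -0.60224162  0.24368075] 0.2668052106993295
[[[np.float64(33.0),np.float64(-17.0),np.float64(-3.0),0,0,np.float64(-0.1)],[np.float64(34.0),np.float64(-14.0),np.float64(-4.0),0,0,np.float64(-0.11)],[np.float64(35.0),np.float64(-10.0),np.float64(-3.0),0,0,np.float64(-0.1)],[np.float64(37.0),np.float64(-7.0),np.float64(-3.0),0,0,np.float64(-0.11)],[np.float64(37.0),np.float64(-2.0),np.float64(-3.0),0,0,np.float64(-0.1)],[np.float64(37.0),np.float64(1.0),np.float64(-4.0),0,0,np.float64(-0.1)],[np.float64(36.0),np.float64(5.0),np.float64(-3.0),0,0,np.float64(-0.11)],[np.float64(36.0),np.float64(8.0),np.float64(-3.0),0,0,np.float64(-0.1)]]]
[[[np.float64(34.0),np.float64(-8.0),np.float64(-0.0),0,0,np.float64(-0.1)],[np.float64(35.0),np.float64(-4.0),np.float64(-0.0),0,0,np.float64(-0.11)],[np.float64(34.0),np.float64(-0.0),np.float64(-0.0),0,0,np.float64(-0.1)],[np.float64(35.0),np.float64(3.0),np.float64(-0.0),0,0,np.float64(-0.11)],[np.float64(34.0),np.float64(7.0),np.float64(-0.0),0,0,np.float64(-0.1)],[np.float64(33.0),np.float64(11.0),np.float64(-0.0),0,0,np.float64(-0.1)],[np.float64(33.0),np.float64(13.0),np.float64(-0.0),0,0,np.float64(-0.11)],[np.float64(30.0),np.float64(17.0),np.float64(-0.0),0,0,np.float64(-0.1)]]]
```

>>> drive_tool --deltas '[[[33, -17, -3, 0, 0, -0.1], [34, -14, -4, 0, 0, -0.11], [35, -10, -3, 0, 0, -0.1], [37, -7, -3, 0, 0, -0.11], [37, -2, -3, 0, 0, -0.1], [37, 1, -4, 0, 0, -0.1], [36, 5, -3, 0, 0, -0.11], [36, 8, -3, 0, 0, -0.1]]]' --gripper 100

```text
time: 0.77
position: [0.3806, -0.3989, 0.2704]
tool_rot: [0.852, 0.523, 0.0, -0.0]
ft_force: [0.6, -0.5, 0.4]
grip_width: 0.0871
grip_force: 0.0
```

>>> drive_tool --deltas '[[[34, -8, 0, 0, 0, -0.1], [35, -4, 0, 0, 0, -0.11], [34, 0, 0, 0, 0, -0.1], [35, 3, 0, 0, 0, -0.11], [34, 7, 0, 0, 0, -0.1], [33, 11, 0, 0, 0, -0.1], [33, 13, 0, 0, 0, -0.11], [30, 17, 0, 0, 0, -0.1]]]'

```text
time: 1.43
position: [0.4496, -0.1287, 0.2703]
tool_rot: [0.569, 0.823, 0.0, -0.0]
ft_force: [0.8, -0.6, 1.1]
grip_width: 0.0868
grip_force: 0.0
```

```bash
cat >> h.py <<'E'
for k in [0]:
    _old=plan
def wrist(nm):
    from rig import sensors,eyes
    o=sensors.get_obs();c=eyes.camera("wrist");cv2.imwrite(f"pics/{nm}.png",c["img"][...,::-1])
    d=dict(he=np.asarray(c["hand_eye"]).tolist(),fov=c["fov_y"],cx=c["cx"],cy=c["cy"],p=list(map(float,o["position"])),q=list(map(float,o["tool_rot"])))
    json.dump(d,open(nm+".json","w"));return o
def _T(nm):
    d=json.load(open(nm+".json"));H=np.eye(4);H[:3,:3]=R.from_quat(d["q"]).as_matrix();H[:3,3]=d["p"];return d,H@np.array(d["he"]),240/np.tan(np.radians(d["fov"]/2))
def wproj(nm,P):
    d,T,f=_T(nm);v=np.linalg.inv(T)@np.append(P,1);x,y,z=v[0],-v[1],-v[2]
    r=np.hypot(x,y);th=np.arctan2(r,z);return np.array([d["cx"]+f*th*x/r,d["cy"]+f*th*y/r])
def wonz(nm,p,z):
    d,T,f=_T(nm);u=np.array([p[0]-d["cx"],p[1]-d["cy"]]);r=np.hypot(*u);th=r/f
    v=np.array([np.sin(th)*u[0]/r,-np.sin(th)*u[1]/r,-np.cos(th)]);w=T[:3,:3]@v;return T[:3,3]+w*(z-T[2,3])/w[2]
E
sed -i '/^for k in \[0\]/,+1d; s/r=\[round(1e3\*d@x,ra-2),round(1e3\*d@y,ra-2),round(-1e3\*d\[2\],ra-2),0,0,round(-da,ra)\]/r=[float(round(v,ra-2)) for v in (1e3*d@x,1e3*d@y,-1e3*d[2])]+[0,0,float(round(-da,ra))]/' h.py
python3 - <<'E'
from h import *
o=wrist("w1");p,a,_=pose(o);print(p,a,o["time"])
d=json.load(open("w1.json"));print(np.round(d["he"],4).tolist(),d["fov"])
ax=np.array([np.cos(-.148),np.sin(-.148),0]);O=np.array([.528,-.1775,.125])
for s in(-.075,-.029,.01,.07):print(s,wproj("w1",O+s*ax))
p,a=plan(p,a,[.45,.10,.26],1.93,7,2)
p,a=plan(p,a,[.47,.235,.25],1.93,4,2)
E
```

```text
[ 0.44958097 -0.12869526  0.27029936] 1.931858233273785 1.4333
[[-0.0005, 0.9523, 0.3052, 0.0845], [1.0, 0.0005, 0.0002, 0.0002], [0.0, 0.3052, -0.9523, -0.142], [0.0, 0.0, 0.0, 1.0]] 65.70646984690485
-0.075 [304.13179887 275.18864657]
-0.029 [350.98742213 298.92827507]
0.01 [387.93001033 317.27874976]
0.07 [438.50701116 341.87220966]
[[[31.0,12.0,1.0,0,0,0.0],[30.0,11.0,2.0,0,0,0.0],[31.0,12.0,1.0,0,0,0.0],[30.0,11.0,2.0,0,0,0.0],[31.0,12.0,1.0,0,0,0.0],[30.0,12.0,2.0,0,0,0.0],[31.0,11.0,1.0,0,0,0.0]]]
[[[30.0,17.0,3.0,0,0,0.0],[30.0,16.0,2.0,0,0,0.0],[29.0,17.0,3.0,0,0,0.0],[30.0,17.0,2.0,0,0,0.0]]]
```

View pics/w1.png

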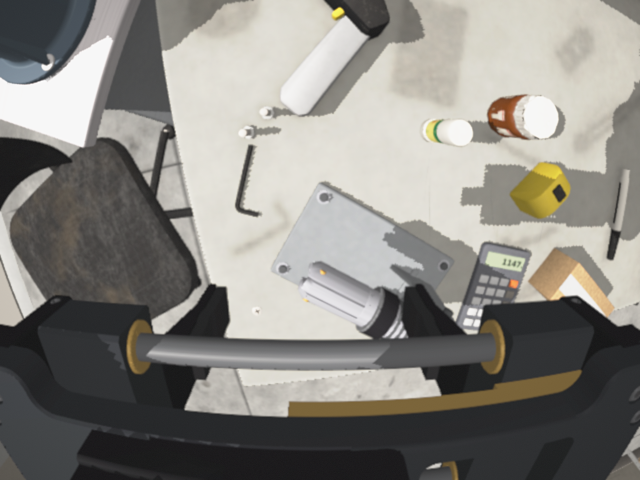

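This shows the stand base corners at (320,183) and (272,268). The spindle tip is at about (308,277) and the hub at (383,312), all within a few pixels of prediction. On to the roll.

>>> drive_tool --deltas '[[[31, 12, 1, 0, 0, 0], [30, 11, 2, 0, 0, 0], [31, 12, 1, 0, 0, 0], [30, 11, 2, 0, 0, 0], [31, 12, 1, 0, 0, 0], [30, 12, 2, 0, 0, 0], [31, 11, 1, 0, 0, 0]]]'

```text
time: 2.07
position: [0.4509, 0.0995, 0.2602]
tool_rot: [0.571, 0.821, -0.0, -0.0]
ft_force: [0.9, -0.2, 0.5]
grip_width: 0.0869
grip_force: 0.0
```

```bash
python3 - <<'E'
from h import *
o=wrist("w2");p,a,_=pose(o);print(p,a)
u=np.array([np.cos(.36),np.sin(.36),0]);v=np.array([-u[1],u[0],0]);C=np.array([.5065,.248,.066])
print("near/far axis",wproj("w2",C-.028*u),wproj("w2",C+.028*u))
for s in(-.028,.028):print("top edge",wproj("w2",C+s*u+[0,0,.0535]))
im=cv2.imread("pics/w1.png")[170:350,260:470];im2=cv2.imread("pics/w2.png")
a1=cv2.resize(im,None,fx=3,fy=3,interpolation=cv2.INTER_CUBIC)
cv2.imwrite("pics/m3.png",a1)
E
```

```text
[0.45092126 0.09948383 0.2602386 ] 1.926016979743792
near/far axis [399.53438596  90.24536625] [457.26296753  94.69379534]
top edge [414.82625801  84.121898  ]
top edge [481.11200236  90.48887749]
```

View pics/w2.png

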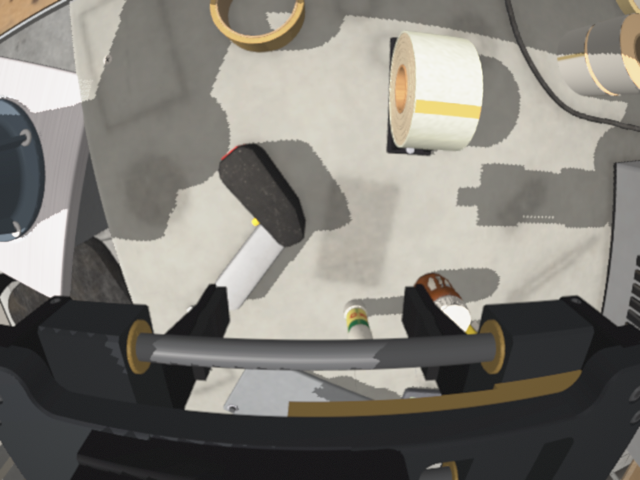

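View pics/m3.png

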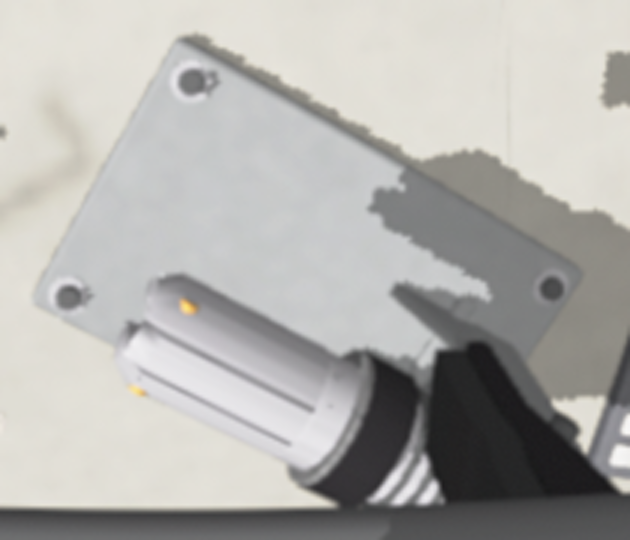

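In w2 the near bore centre is at (400,91), against (399.5,90.2) predicted, and the far top edge is at x≈482 against 481, so the roll pose is confirmed. In m3 the base corners are at crop pixels (182,38), (38,300) and (580,272), and the spindle edges are clear.

```bash
python3 - <<'E'
from h import *
from rig import sensors
a1=wonz("w1",(320,284.7),.125);a2=wonz("w1",(360,303.7),.125);print("axis",a1,a2,np.arctan2(*(a2-a1)[1::-1]))
B=wonz("w1",(320.7,182.7),.01);C=wonz("w1",(272.7,270),.01);A=wonz("w1",(453.3,260.7),.01)
print(A,B,C,np.linalg.norm(A-B),np.linalg.norm(B-C),np.arctan2(*(A-B)[1::-1]),np.arctan2(*(B-C)[1::-1])-np.pi/2,"ctr",(A+C)/2)
n=wonz("w2",(400.5,91),.066);print("roll near",n)
t1=wonz("w2",(482.,90),.1195);print("far top",t1)
p,a,_=pose(sensors.get_obs())
T=[.5065,.248]
p,a=plan(p,a,T+[.22],1.931,6,3)
p,a=plan(p,a,T+[.119],1.931,8,3)
E
```

```text
axis [ 0.46938987 -0.16991925  0.125     ] [ 0.50855744 -0.1748252   0.125     ] -0.12460659550420909
[ 0.63025312 -0.13346426  0.01      ] [ 0.44674725 -0.10465781  0.01      ] [ 0.43061483 -0.22014439  0.01      ] 0.18575310630254446 0.11660791772707058 -0.15570766495841953 -0.13879269682457074 ctr [ 0.53043398 -0.17680433  0.01      ]
roll near [0.48136626 0.23784404 0.066     ]
far top [0.53328075 0.25860613 0.1195    ]
[[[19.1,17.2,6.7,0,0,-0.0],[19.1,17.2,6.7,0,0,-0.001],[19.1,17.3,6.7,0,0,-0.0],[19.0,17.2,6.7,0,0,-0.0],[19.1,17.2,6.7,0,0,-0.001],[19.1,17.3,6.6,0,0,-0.0]]]
[[[-0.0,-0.0,12.6,0,0,-0.0],[-0.0,-0.0,12.7,0,0,-0.0],[-0.0,-0.0,12.6,0,0,-0.0],[-0.0,-0.0,12.6,0,0,-0.0],[-0.0,-0.0,12.7,0,0,-0.0],[-0.0,-0.0,12.6,0,0,-0.0],[-0.0,-0.0,12.6,0,0,-0.0],[-0.0,-0.0,12.6,0,0,-0.0]]]
```

>>> drive_tool --deltas '[[[19, 17, 6, 0, 0, -0.01], [19, 17, 7, 0, 0, 0], [19, 17, 7, 0, 0, 0], [19, 17, 7, 0, 0, 0], [19, 17, 7, 0, 0, 0], [19, 18, 6, 0, 0, 0], [0, 0, 0, 0, 0, 0], [0, 0, 0, 0, 0, 0]]]'

```text
time: 2.78
position: [0.5066, 0.2418, 0.2196]
tool_rot: [0.566, 0.825, -0.001, -0.0]
ft_force: [0.6, -0.4, 0.0]
grip_width: 0.0869
grip_force: 0.0
```

```bash
python3 - <<'E'
from h import *
o=wrist("w3");p,a,_=pose(o);print(p,a)
plan(p,a,[.507,.248,.116],1.941,8,3)
E
```

```text
[0.50662523 0.24183501 0.21963594] 1.9386418887731416
[[[0.7,0.3,13.0,0,0,-0.0],[0.7,0.3,12.9,0,0,-0.001],[0.7,0.4,13.0,0,0,0.0],[0.7,0.3,12.9,0,0,-0.0],[0.7,0.3,13.0,0,0,-0.0],[0.7,0.3,12.9,0,0,-0.001],[0.7,0.4,13.0,0,0,-0.0],[0.7,0.3,12.9,0,0,-0.0]]]
```

View pics/w3.png

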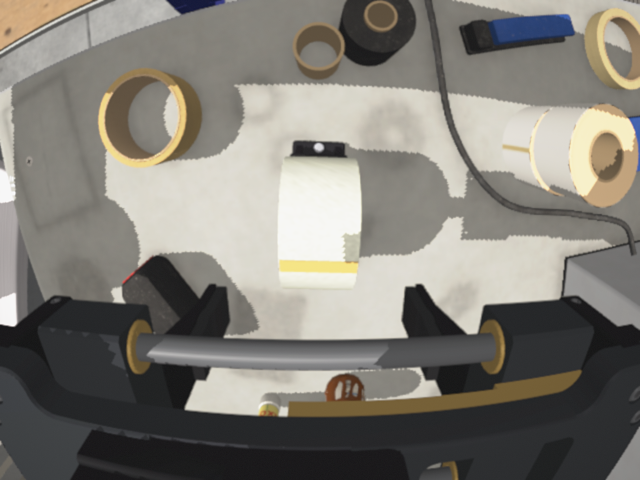

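The roll is centred between the fingers, running from (319,157) to (319,290) with its sides at x 279–361, and it is square to the tool.

```bash
python3 - <<'E'
from h import *
c=wonz("w3",(319.5,223.5),.066);p,a,M=pose(dict(position=json.load(open("w3.json"))["p"],tool_rot=json.load(open("w3.json"))["q"]))
print(c,1e3*M.T@(c-p))
E
```

```text
[0.50766464 0.24821164 0.066     ] [  5.59399348   3.53991981 153.62916081]
```

>>> drive_tool --deltas '[[[1, 0.5, 13, 0, 0, 0], [1, 0.5, 13, 0, 0, 0], [1, 0.5, 13, 0, 0, 0], [1, 0.5, 13, 0, 0, 0], [1, 0.5, 13, 0, 0, 0], [0.6, 0, 13, 0, 0, 0], [0, 0, 13, 0, 0, 0], [0, 0, 12.6, 0, 0, 0]]]'

```text
time: 3.5
position: [0.5069, 0.246, 0.1168]
tool_rot: [0.567, 0.824, -0.0, -0.0]
ft_force: [-0.1, -0.4, -0.0]
grip_width: 0.0872
grip_force: 0.0
```

>>> drive_tool --deltas '[[[0, 0, 0, 0, 0, 0], [0, 0, 0, 0, 0, 0], [0, 0, 0, 0, 0, 0], [0, 0, 0, 0, 0, 0], [0, 0, 0, 0, 0, 0], [0, 0, 0, 0, 0, 0], [0, 0, 0, 0, 0, 0], [0, 0, 0, 0, 0, 0]]]' --gripper 0 --squeeze 40

```text
time: 4.17
position: [0.5075, 0.2475, 0.1178]
tool_rot: [0.567, 0.824, 0.0, 0.0]
ft_force: [-1.0, -1.5, 5.6]
grip_width: 0.0559
grip_force: 39.8
```

```bash
python3 - <<'E'
from h import *
p,a=np.array([.5075,.2475,.1178]),2*np.arctan2(.824,.567)
print(a)
p,a=plan(p,a,[.500,.24,.24],a,4,2)
p,a=plan(p,a,[.470,.10,.255],1.75,4,2)
p,a=plan(p,a,[.4053,-.1588,.250],1.425,8,2)
E
```

```text
1.9361941108953231
[[[-1.0,-2.0,-31.0,0,0,-0.0],[-1.0,-3.0,-30.0,0,0,-0.0],[-1.0,-2.0,-31.0,0,0,-0.0],[-1.0,-3.0,-30.0,0,0,-0.0]]]
[[[-30.0,-19.0,-4.0,0,0,0.05],[-31.0,-18.0,-4.0,0,0,0.04],[-32.0,-17.0,-3.0,0,0,0.05],[-32.0,-15.0,-4.0,0,0,0.05]]]
[[[-30.0,-14.0,1.0,0,0,0.04],[-31.0,-12.0,0.0,0,0,0.04],[-32.0,-11.0,1.0,0,0,0.04],[-32.0,-10.0,0.0,0,0,0.04],[-32.0,-9.0,1.0,0,0,0.04],[-33.0,-7.0,1.0,0,0,0.04],[-33.0,-6.0,0.0,0,0,0.04],[-33.0,-4.0,1.0,0,0,0.04]]]
```

>>> drive_tool --deltas '[[[0, 0, -6, 0, 0, 0], [0, 0, -12, 0, 0, 0], [-1, -2, -18, 0, 0, 0], [-1, -2, -22, 0, 0, 0], [-1, -2, -22, 0, 0, 0], [-1, -2, -22, 0, 0, 0], [0, -2, -14, 0, 0, 0], [0, 0, -6, 0, 0, 0]]]'

```text
time: 4.83
position: [0.4994, 0.2404, 0.241]
tool_rot: [0.566, 0.824, 0.001, 0.001]
ft_force: [0.9, 0.4, -3.3]
grip_width: 0.056
grip_force: 39.8
```

>>> drive_tool --deltas '[[[-18, -10, -4, 0, 0, 0.03], [-26, -15, -4, 0, 0, 0.05], [-31, -18, -4, 0, 0, 0.05], [-31, -17, -3, 0, 0, 0.05], [-31, -15, 0, 0, 0, 0.04], [-31, -14, 0, 0, 0, 0.04], [-32, -12, 0, 0, 0, 0.04], [-32, -11, 0, 0, 0, 0.04]]]'

```text
time: 5.5
position: [0.4359, -0.0114, 0.2533]
tool_rot: [0.698, 0.716, -0.0, -0.001]
ft_force: [0.5, -0.4, -3.5]
grip_width: 0.0562
grip_force: 39.8
```

```bash
python3 - <<'E'
from h import *
from rig import sensors
o=sensors.get_obs();p,a,_=pose(o);print(p,a,o["ft_force"],o["moment"],o["grip_width"])
p,a=plan(p,a,[.4053,-.1588,.235],1.425,8,2)
E
```

```text
[ 0.43588068 -0.01141495  0.25328746] 1.5955282419729324 [ 0.54736136 -0.37108281 -3.53283453] [-0.06492087 -0.18240185  0.00141214] 0.05616341274118983
[[[-18.0,-4.0,2.0,0,0,0.02],[-19.0,-4.0,3.0,0,0,0.02],[-18.0,-4.0,2.0,0,0,0.02],[-19.0,-3.0,2.0,0,0,0.03],[-18.0,-3.0,2.0,0,0,0.02],[-19.0,-2.0,3.0,0,0,0.02],[-19.0,-2.0,2.0,0,0,0.02],[-19.0,-1.0,2.0,0,0,0.02]]]
```

>>> drive_tool --deltas '[[[-18, -4, 2, 0, 0, 0.02], [-19, -4, 3, 0, 0, 0.02], [-18, -4, 2, 0, 0, 0.02], [-19, -3, 2, 0, 0, 0.03], [-18, -3, 2, 0, 0, 0.02], [-19, -2, 3, 0, 0, 0.02], [-19, -2, 2, 0, 0, 0.02], [-19, -1, 2, 0, 0, 0.02]]]'

```text
time: 6.17
position: [0.4059, -0.1585, 0.2351]
tool_rot: [0.756, 0.654, -0.0, -0.001]
ft_force: [-0.7, -0.1, -2.2]
grip_width: 0.0559
grip_force: 39.8
```

>>> drive_tool --deltas '[[[0, 0, 8, 0, 0, 0], [0, 0, 10, 0, 0, 0], [0, 0, 10, 0, 0, 0], [0, 0, 10, 0, 0, 0], [0, 0, 10, 0, 0, 0], [0, 0, 8, 0, 0, 0], [0, 0, 2, 0, 0, 0], [0, 0, 0, 0, 0, 0]]]'

```text
time: 6.83
position: [0.4063, -0.1575, 0.1771]
tool_rot: [0.756, 0.655, -0.0, -0.001]
ft_force: [-0.2, -0.1, -2.3]
grip_width: 0.0558
grip_force: 39.8
```

```bash
python3 - <<'E'
from h import *
from rig import eyes
o=wrist("w4");p,a,_=pose(o);print(p,a,o["ft_force"],o["moment"])
O=np.array([.529,-.177]);u=np.array([np.cos(-.146),np.sin(-.146)]);v=np.array([-u[1],u[0]])
print("s,lat",(p[:2]-O)@u,(p[:2]-O)@v)
im=eyes.camera("scene")["img"][...,::-1]
im2=eyes.camera("top")["img"][...,::-1]
cv2.imwrite("pics/s4.png",im);cv2.imwrite("pics/t4.png",im2)
w=cv2.imread("pics/w4.png")
m=np.zeros((600,800,3),np.uint8)
m[:300,:400]=cv2.resize(im[130:280,350:550],None,fx=2,fy=2,interpolation=cv2.INTER_CUBIC)
m[:300,400:]=cv2.resize(im2[200:350,350:550],None,fx=2,fy=2,interpolation=cv2.INTER_CUBIC)
m[300:,:400]=cv2.resize(w,(400,300));m[300:,400:]=cv2.resize(w[200:380,230:470],(400,300))
cv2.imwrite("pics/m4.png",m)
E
```

```text
[ 0.4063101  -0.15749982  0.17706208] 1.4272249573440097 [-0.23040409 -0.05569025 -2.30282104] [-0.00109586 -0.07531267 -0.02788736]
s,lat -0.12422151400487488 0.0014435578623363406
```

View pics/m4.png

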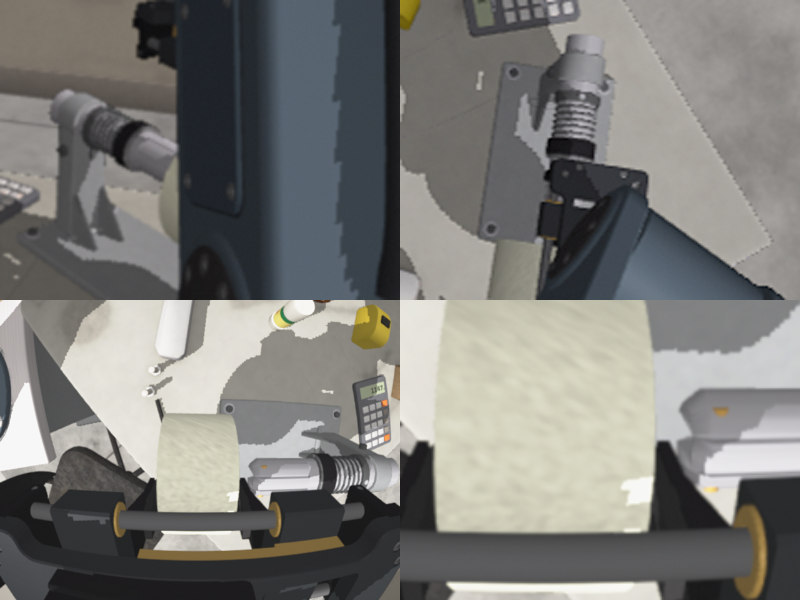

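The roll sits straight in front of the spindle tip. In the wrist view the spindle edges lie at roughly rows 254 and 313 near column 420. I'll check the lateral alignment from these edges.

```bash
python3 - <<'E'
from h import *
im=cv2.imread("pics/w4.png");g=cv2.cvtColor(im,6)
for x in(405,415,425,435,450,465,480):print(x,g[240:330:2,x].tolist())
d=json.load(open("w4.json"));p,a,M=pose(dict(position=d["p"],tool_rot=d["q"]))
for q in((405,283),(420,283.5),(470,283.5)):
    P=wonz("w4",q,.125);print(P,1e3*M.T@(P-p))
for s in(-.05,-.02,.0):print(wproj("w4",np.array([.529,-.177,.125])+s*np.array([np.cos(.146),-np.sin(.146),0])))
E
```

```text
405 [205, 207, 207, 206, 205, 204, 203, 198, 161, 108, 110, 116, 123, 129, 125, 125, 124, 125, 124, 134, 150, 127, 110, 114, 120, 127, 136, 138, 136, 137, 140, 133, 117, 116, 97, 57, 30, 27, 29, 30, 29, 30, 30, 30, 30]
415 [204, 204, 204, 204, 204, 204, 177, 115, 123, 128, 130, 132, 136, 136, 137, 138, 140, 142, 142, 143, 151, 148, 121, 140, 143, 140, 142, 184, 231, 236, 235, 232, 184, 209, 224, 223, 228, 227, 227, 223, 166, 61, 26, 30, 28]
425 [203, 202, 201, 201, 202, 205, 179, 115, 123, 127, 129, 133, 124, 130, 140, 143, 146, 147, 148, 150, 154, 151, 116, 169, 227, 225, 228, 229, 231, 232, 233, 232, 175, 209, 223, 223, 214, 225, 225, 225, 226, 226, 225, 225, 225]
435 [205, 205, 205, 204, 204, 204, 177, 113, 123, 128, 129, 133, 137, 139, 141, 143, 147, 147, 147, 164, 206, 210, 152, 187, 225, 224, 227, 228, 230, 232, 233, 230, 163, 166, 66, 36, 37, 37, 38, 38, 38, 44, 78, 91, 91]
450 [204, 204, 204, 205, 204, 205, 193, 112, 124, 128, 130, 133, 138, 157, 164, 177, 189, 194, 198, 203, 213, 204, 148, 199, 223, 223, 226, 227, 231, 231, 232, 221, 156, 129, 42, 43, 43, 43, 43, 43, 43, 42, 43, 44, 43]
465 [206, 206, 205, 205, 205, 205, 187, 110, 123, 127, 129, 140, 154, 158, 165, 176, 187, 193, 196, 201, 212, 192, 152, 209, 222, 222, 225, 227, 230, 231, 232, 200, 160, 82, 41, 43, 43, 43, 43, 42, 42, 43, 43, 43, 42]
480 [203, 198, 121, 99, 106, 138, 178, 113, 123, 128, 129, 140, 154, 159, 165, 176, 187, 192, 195, 199, 212, 180, 153, 218, 221, 221, 224, 227, 229, 230, 231, 173, 140, 54, 42, 43, 43, 43, 43, 42, 43, 43, 43, 43, 43]
[ 0.45753047 -0.16766319  0.125     ] [-2.79870467 52.26474176 51.94078683]
[ 0.46659169 -0.16948902  0.125     ] [-3.30928252 61.49393965 51.91931483]
[ 0.4986651  -0.17502996  0.125     ] [-4.20419232 94.0300602  51.84480844]
[440.72814455 280.52654327]
[485.4394936  279.34401497]
[512.6508321  278.42089034]
```

The spindle's midline is at row ≈278.8 and constant along the columns, so it is parallel to the tool's y axis. The lateral offset is about −0.8 mm. I'll correct that and advance.

>>> drive_tool --deltas '[[[-0.8, 2, 0, 0, 0, 0], [0, 4, 0, 0, 0, 0], [0, 4, 0, 0, 0, 0], [0, 4, 0, 0, 0, 0], [0, 4, 0, 0, 0, 0], [0, 3, 0, 0, 0, 0], [0, 2, 0, 0, 0, 0], [0, 2, 0, 0, 0, 0]]]'

```text
time: 7.65
position: [0.4317, -0.1626, 0.1779]
tool_rot: [0.756, 0.654, -0.0, -0.0]
ft_force: [-0.8, 0.8, -3.9]
grip_width: 0.0555
grip_force: 39.8
```

>>> drive_tool --deltas '[[[0, 2, 0, 0, 0, 0], [0, 2, 0, 0, 0, 0], [0, 2, 0, 0, 0, 0], [0, 2, 0, 0, 0, 0], [0, 2, 0, 0, 0, 0], [0, 2, 0, 0, 0, 0]]]'

```text
time: 8.15
position: [0.4435, -0.1643, 0.1779]
tool_rot: [0.756, 0.654, -0.0, -0.0]
ft_force: [-0.4, 0.4, -4.3]
grip_width: 0.0558
grip_force: 39.8
```

>>> drive_tool --deltas '[[[0, 2, 0, 0, 0, 0], [0, 2, 0, 0, 0, 0], [0, 2, 0, 0, 0, 0], [0, 2, 0, 0, 0, 0], [0, 2, 0, 0, 0, 0], [0, 2, 0, 0, 0, 0], [0, 2, 0, 0, 0, 0], [0, 0, 0, 0, 0, 0]]]'

```text
time: 8.82
position: [0.4578, -0.1666, 0.178]
tool_rot: [0.756, 0.654, 0.0, 0.0]
ft_force: [-0.6, 0.6, -4.0]
grip_width: 0.0556
grip_force: 39.8
```

>>> drive_tool --deltas '[[[0, 2, 0, 0, 0, 0], [0, 2, 0, 0, 0, 0], [0, 2, 0, 0, 0, 0], [0, 2, 0, 0, 0, 0], [0, 2, 0, 0, 0, 0], [0, 1, 0, 0, 0, 0], [0, 0, 0, 0, 0, 0], [0, 0, 0, 0, 0, 0]]]'

```text
time: 9.48
position: [0.4683, -0.1681, 0.1779]
tool_rot: [0.756, 0.654, 0.0, 0.0]
ft_force: [-0.0, -0.0, -2.0]
grip_width: 0.0561
grip_force: 39.8
```

>>> drive_tool --deltas '[[[0, 2, 0, 0, 0, 0], [0, 3, 0, 0, 0, 0], [0, 3, 0, 0, 0, 0], [0, 3, 0, 0, 0, 0], [0, 3, 0, 0, 0, 0], [0, 3, 0, 0, 0, 0], [0, 1, 0, 0, 0, 0], [0, 0, 0, 0, 0, 0]]]'

```text
time: 10.15
position: [0.4864, -0.1709, 0.1779]
tool_rot: [0.756, 0.655, 0.0, 0.0]
ft_force: [-0.1, -2.2, -5.8]
grip_width: 0.0561
grip_force: 39.7
```

>>> drive_tool --deltas '[[[0, 2, 0, 0, 0, 0], [0, 2, 0, 0, 0, 0], [0, 2, 0, 0, 0, 0], [0, 2, 0, 0, 0, 0], [0, 2, 0, 0, 0, 0], [0, 1, 0, 0, 0, 0], [0, 0, 0, 0, 0, 0], [0, 0, 0, 0, 0, 0]]]'

```text
time: 10.82
position: [0.4955, -0.1721, 0.1777]
tool_rot: [0.756, 0.655, -0.001, -0.001]
ft_force: [-4.0, -3.5, -5.3]
grip_width: 0.0556
grip_force: 39.7
```

```bash
cat >> h.py <<'E'
def sl():
    from rig import sensors
    o=sensors.get_obs();p,a,M=pose(o);O=np.array([.529,-.177]);u=np.array([np.cos(-.146),np.sin(-.146)]);v=np.array([-u[1],u[0]])
    print("t",o["time"],"s,lat",(p[:2]-O)@u,(p[:2]-O)@v,"z",p[2],"a",a,"F tool",np.round(M.T@o["ft_force"],2),"m",np.round(M.T@o["moment"],3))
E
python3 -c "from h import *;sl()"
```

```text
t 10.8167 s,lat -0.03384356777299446 -1.4475509105739586e-06 z 0.17767659740403632 a 1.427583732701947 F tool [-4.01 -3.46  5.34] m [ 0.477 -0.901 -0.136]
```

>>> drive_tool --deltas '[[[-0.5, 0, 0.3, 0, 0, 0], [-0.5, 0, 0.3, 0, 0, 0], [0, 0, 0, 0, 0, 0], [0, 0, 0, 0, 0, 0]]]'

```text
time: 11.15
position: [0.4962, -0.1725, 0.1773]
tool_rot: [0.756, 0.654, 0.0, -0.001]
ft_force: [-3.7, 0.0, -2.0]
grip_width: 0.056
grip_force: 39.8
```

```bash
python3 -c "from h import *;sl()"
```

```text
t 11.15 s,lat -0.033071231906382496 -0.0002801591491569751 z 0.177316626832744 a 1.4264686659657329 F tool [-0.51 -3.61  2.  ] m [ 0.5   -0.143 -0.066]
```

>>> drive_tool --deltas '[[[-0.3, 2, 0, 0, 0, 0], [0, 2, 0, 0, 0, 0], [0, 2, 0, 0, 0, 0], [0, 2, 0, 0, 0, 0], [0, 1, 0, 0, 0, 0], [0, 1, 0, 0, 0, 0], [0, 0, 0, 0, 0, 0], [0, 0, 0, 0, 0, 0]]]'

```text
time: 11.82
position: [0.5064, -0.1743, 0.1772]
tool_rot: [0.756, 0.654, 0.0, -0.001]
ft_force: [-2.5, 3.7, -1.8]
grip_width: 0.0561
grip_force: 39.7
```

```bash
python3 -c "from h import *;sl()"
```

```text
t 11.8167 s,lat -0.02279771137572069 -0.0006114261466895669 z 0.1772035864154733 a 1.4268192437100573 F tool [ 3.28 -2.96  1.84] m [ 0.553  0.507 -0.099]
```

>>> drive_tool --deltas '[[[0.5, 1, 0, 0, 0, 0], [0, 1, 0, 0, 0, 0], [0, 1, 0, 0, 0, 0], [0, 1, 0, 0, 0, 0], [0, 1, 0, 0, 0, 0], [0, 1, 0, 0, 0, 0], [0, 0, 0, 0, 0, 0], [0, 0, 0, 0, 0, 0]]]'

```text
time: 12.48
position: [0.5125, -0.1751, 0.1773]
tool_rot: [0.756, 0.654, -0.0, -0.0]
ft_force: [-4.0, 2.5, -1.6]
grip_width: 0.0561
grip_force: 39.7
```

```bash
python3 -c "from h import *;sl()"
```

```text
t 12.4833 s,lat -0.0166218513046886 -0.0005550367806712016 z 0.1772745556892401 a 1.4268928419880547 F tool [ 1.94 -4.28  1.57] m [ 0.726  0.327 -0.072]
```

>>> drive_tool --deltas '[[[0.3, 1, 0, 0, 0, 0], [0, 1, 0, 0, 0, 0], [0, 1, 0, 0, 0, 0], [0, 1, 0, 0, 0, 0], [0, 0, 0, 0, 0, 0], [0, 0, 0, 0, 0, 0]]]'

```text
time: 12.98
position: [0.5165, -0.1756, 0.1773]
tool_rot: [0.756, 0.654, -0.0, -0.0]
ft_force: [-4.7, -0.2, -2.9]
grip_width: 0.0556
grip_force: 39.8
```

```bash
python3 -c "from h import *;sl()"
```

```text
t 12.9833 s,lat -0.012607548332491135 -0.00044644743460350655 z 0.1772909142242069 a 1.4268784665398333 F tool [-0.88 -4.63  2.92] m [ 0.891  0.093 -0.   ]
```

>>> drive_tool --deltas '[[[0, 1, 0, 0, 0, 0], [0, 1, 0, 0, 0, 0], [0, 1, 0, 0, 0, 0], [0, 0, 0, 0, 0, 0], [0, 0, 0, 0, 0, 0]]]'

```text
time: 13.4
position: [0.5194, -0.176, 0.1773]
tool_rot: [0.756, 0.654, -0.0, -0.0]
ft_force: [-5.0, 1.4, -2.9]
grip_width: 0.0556
grip_force: 39.8
```

```bash
python3 -c "from h import *;sl()"
```

```text
t 13.4 s,lat -0.009647646004261453 -0.00041222040496861326 z 0.17729341577412777 a 1.4269290215029675 F tool [ 0.72 -5.11  2.88] m [ 0.916 -0.049  0.026]
```

>>> drive_tool --deltas '[[[0, 1, 0, 0, 0, 0], [0, 1, 0, 0, 0, 0], [0, 0, 0, 0, 0, 0], [0, 0, 0, 0, 0, 0]]]'

```text
time: 13.73
position: [0.5209, -0.1762, 0.1773]
tool_rot: [0.756, 0.654, -0.0, -0.0]
ft_force: [-5.9, 1.0, -1.8]
grip_width: 0.0562
grip_force: 39.8
```

>>> drive_tool --deltas '[[[0, 1, 0, 0, 0, 0], [0, 0, 0, 0, 0, 0], [0, 0, 0, 0, 0, 0]]]'

```text
time: 13.98
position: [0.5211, -0.1762, 0.1773]
tool_rot: [0.756, 0.655, -0.001, -0.001]
ft_force: [-5.9, -0.1, -1.1]
grip_width: 0.0556
grip_force: 39.8
```

```bash
python3 -c "from h import *;sl()"
```

```text
t 13.9833 s,lat -0.00792377307941484 -0.0003662549437826137 z 0.17729494523548153 a 1.4272694090074265 F tool [-0.9  -5.86  1.17] m [ 1.364 -0.181 -0.016]
```

>>> drive_tool --deltas '[[[0, 1, 0, 0, 0, 0], [0, 1, 0, 0, 0, 0], [0, 0, 0, 0, 0, 0], [0, 0, 0, 0, 0, 0]]]'

```text
time: 14.32
position: [0.5214, -0.1762, 0.1773]
tool_rot: [0.756, 0.655, -0.002, -0.003]
ft_force: [-12.3, -0.7, 2.9]
grip_width: 0.0556
grip_force: 39.8
```

```bash
python3 -c "from h import *;sl()"
```

```text
t 14.3167 s,lat -0.007640486435100879 -0.00031993422880185454 z 0.1773178279444167 a 1.4278499503084943 F tool [ -2.49 -12.14  -2.85] m [ 1.903 -0.358 -0.008]
```

Hard stop confirmed: 12 N with no further travel. I'm backing off towards the keeper.

>>> drive_tool --deltas '[[[0, -3, 0, 0, 0, 0], [0, -2, 0, 0, 0, 0], [0, -2, 0, 0, 0, 0], [0, -2, 0, 0, 0, 0], [0, -2, 0, 0, 0, 0], [0, -2, 0, 0, 0, 0], [0, 0, 0, 0, 0, 0], [0, 0, 0, 0, 0, 0]]]'

```text
time: 14.98
position: [0.5116, -0.1748, 0.1773]
tool_rot: [0.756, 0.654, 0.0, 0.0]
ft_force: [-4.4, 0.3, -3.6]
grip_width: 0.0552
grip_force: 39.8
```

```bash
python3 -c "from h import *;sl()"
```

```text
t 14.9833 s,lat -0.017553749397302202 -0.0003571334940815814 z 0.177318218960711 a 1.4267835855464095 F tool [-0.29 -4.39  3.58] m [ 0.819 -0.16  -0.029]
```

>>> drive_tool --deltas '[[[0, -2, 0, 0, 0, 0], [0, -2, 0, 0, 0, 0], [0, -2, 0, 0, 0, 0], [0, -2, 0, 0, 0, 0], [0, -2, 0, 0, 0, 0], [0, -2, 0, 0, 0, 0], [0, -1, 0, 0, 0, 0], [0, 0, 0, 0, 0, 0]]]'

```text
time: 15.65
position: [0.4986, -0.1729, 0.1774]
tool_rot: [0.756, 0.654, 0.0, 0.0]
ft_force: [-2.9, 0.6, -4.2]
grip_width: 0.0559
grip_force: 39.8
```

```bash
python3 -c "from h import *;sl()"
```

```text
t 15.65 s,lat -0.030655467566426627 -0.0003324303446463429 z 0.17743594806769658 a 1.4267316608198637 F tool [ 0.19 -2.96  4.2 ] m [ 0.545 -0.028 -0.079]
```

>>> drive_tool --deltas '[[[0, -1, 0, 0, 0, 0], [0, -1, 0, 0, 0, 0], [0, 0, 0, 0, 0, 0], [0, 0, 0, 0, 0, 0]]]'

```text
time: 15.98
position: [0.4968, -0.1726, 0.1775]
tool_rot: [0.756, 0.654, 0.0, 0.0]
ft_force: [-3.0, 0.7, -3.8]
grip_width: 0.0555
grip_force: 39.8
```

```bash
python3 -c "from h import *;sl()"
```

```text
t 15.9833 s,lat -0.03250836355990554 -0.00033992265624846447 z 0.17745467015191563 a 1.4267775747089042 F tool [ 0.24 -3.05  3.83] m [0.568 0.004 0.016]
```

>>> drive_tool --deltas '[[[0, -1, 0, 0, 0, 0], [0, -1, 0, 0, 0, 0], [0, 0, 0, 0, 0, 0], [0, 0, 0, 0, 0, 0]]]'

```text
time: 16.32
position: [0.4948, -0.1723, 0.1774]
tool_rot: [0.756, 0.654, 0.0, 0.0]
ft_force: [-2.6, 1.4, -4.1]
grip_width: 0.0557
grip_force: 39.8
```

```bash
python3 -c "from h import *;sl()"
```

```text
t 16.3167 s,lat -0.03455914141758755 -0.0003315105516140607 z 0.17743886963492897 a 1.4267584059066616 F tool [ 1.01 -2.82  4.09] m [ 0.497 -0.011 -0.021]
```

>>> drive_tool --deltas '[[[0, -1, 0, 0, 0, 0], [0, 0, 0, 0, 0, 0], [0, 0, 0, 0, 0, 0]]]'

```text
time: 16.57
position: [0.4939, -0.1722, 0.1774]
tool_rot: [0.756, 0.654, 0.0, 0.0]
ft_force: [-2.8, 0.5, -2.8]
grip_width: 0.0557
grip_force: 39.8
```

```bash
python3 -c "from h import *;sl()"
```

```text
t 16.5667 s,lat -0.03538523545274074 -0.0003524563032406599 z 0.17743148752088697 a 1.4266937020984067 F tool [ 0.05 -2.85  2.79] m [ 0.336  0.116 -0.048]
```

>>> drive_tool --deltas '[[[0, -1, 0, 0, 0, 0], [0, 0, 0, 0, 0, 0], [0, 0, 0, 0, 0, 0]]]'

```text
time: 16.82
position: [0.4937, -0.1722, 0.1775]
tool_rot: [0.756, 0.654, 0.001, 0.001]
ft_force: [0.6, 1.4, -4.9]
grip_width: 0.0555
grip_force: 39.7
```

```bash
python3 -c "from h import *;sl()"
```

```text
t 16.8167 s,lat -0.03565815500543582 -0.00042531727127827624 z 0.177543239158839 a 1.4264351689474697 F tool [1.44 0.38 4.87] m [-0.216  0.22  -0.07 ]
```

>>> drive_tool --deltas '[[[0, -0.5, 0, 0, 0, 0], [0, 0, 0, 0, 0, 0], [0, 0, 0, 0, 0, 0]]]'

```text
time: 17.07
position: [0.4935, -0.1723, 0.1776]
tool_rot: [0.756, 0.654, 0.001, 0.001]
ft_force: [2.7, 0.7, -5.7]
grip_width: 0.0559
grip_force: 39.7
```

```bash
python3 -c "from h import *;sl()"
```

```text
t 17.0667 s,lat -0.035816361858951304 -0.0004759492650024143 z 0.17763182138817402 a 1.4264319007844286 F tool [1.07 2.52 5.7 ] m [-0.703  0.359 -0.062]
```

>>> drive_tool --deltas '[[[0, -0.5, 0, 0, 0, 0], [0, -0.4, 0, 0, 0, 0], [0, 0, 0, 0, 0, 0], [0, 0, 0, 0, 0, 0]]]'

```text
time: 17.4
position: [0.4932, -0.1725, 0.1779]
tool_rot: [0.756, 0.654, 0.001, 0.002]
ft_force: [4.3, 2.2, -5.3]
grip_width: 0.0556
grip_force: 39.7
```

```bash
python3 -c "from h import *;sl()"
```

```text
t 17.4 s,lat -0.03608426708175628 -0.0007428345349750346 z 0.17791585989117795 a 1.4262389474800232 F tool [2.79 3.91 5.29] m [-1.295  0.392 -0.115]
```

>>> drive_tool --deltas '[[[0.2, -0.5, 0, 0, 0, 0], [0, -0.5, 0, 0, 0, 0], [0, 0, 0, 0, 0, 0], [0, 0, 0, 0, 0, 0]]]'

```text
time: 17.73
position: [0.493, -0.1725, 0.1781]
tool_rot: [0.756, 0.654, 0.002, 0.003]
ft_force: [5.7, 1.3, -5.0]
grip_width: 0.0558
grip_force: 39.7
```

```bash
python3 -c "from h import *;sl()"
```

```text
t 17.7333 s,lat -0.03626222598096638 -0.0007810924361804471 z 0.1781084716891536 a 1.426002513416243 F tool [2.13 5.39 5.05] m [-1.515  0.342 -0.078]
```

>>> drive_tool --deltas '[[[0.2, -0.5, 0, 0, 0, 0], [0, -0.5, 0, 0, 0, 0], [0, -0.5, 0, 0, 0, 0], [0, 0, 0, 0, 0, 0], [0, 0, 0, 0, 0, 0]]]'

```text
time: 18.15
position: [0.4927, -0.1726, 0.1784]
tool_rot: [0.756, 0.654, 0.002, 0.004]
ft_force: [8.3, 0.7, -6.4]
grip_width: 0.0558
grip_force: 39.7
```

```bash
python3 -c "from h import *;sl()"
```

```text
t 18.15 s,lat -0.03656950527223691 -0.0008975863712536357 z 0.17840284811307244 a 1.425698660775379 F tool [1.95 8.02 6.44] m [-1.935  0.427 -0.109]
```

>>> drive_tool --deltas '[[[0.2, -0.5, 0, 0, 0, 0], [0, -0.5, 0, 0, 0, 0], [0, 0, 0, 0, 0, 0], [0, 0, 0, 0, 0, 0], [0, 0, 0, 0, 0, 0]]]'

```text
time: 18.57
position: [0.4925, -0.1725, 0.1786]
tool_rot: [0.757, 0.654, 0.003, 0.005]
ft_force: [9.0, 1.2, -6.0]
grip_width: 0.0556
grip_force: 39.7
```

```bash
python3 -c "from h import *;sl()"
```

```text
t 18.5667 s,lat -0.03675583474490485 -0.0009058567336630802 z 0.17856420207155455 a 1.4254848065465462 F tool [2.55 8.66 6.11] m [-2.198  0.354 -0.006]
```

>>> drive_tool --deltas '[[[0, -0.5, 0, 0, 0, 0], [0, -0.3, 0, 0, 0, 0], [0, 0, 0, 0, 0, 0], [0, 0, 0, 0, 0, 0], [0, 0, 0, 0, 0, 0], [0, 0, 0, 0, 0, 0], [0, 0, 0, 0, 0, 0], [0, 0, 0, 0, 0, 0]]]'

```text
time: 19.23
position: [0.4923, -0.1726, 0.1787]
tool_rot: [0.757, 0.654, 0.003, 0.006]
ft_force: [9.6, 1.0, -6.6]
grip_width: 0.0558
grip_force: 39.7
```

>>> drive_tool --deltas '[[[0, 0, 0, 0, 0, 0], [0, 0, 0, 0, 0, 0], [0, 0, 0, 0, 0, 0], [0, 0, 0, 0, 0, 0], [0, 0, 0, 0, 0, 0], [0, 0, 0, 0, 0, 0], [0, 0, 0, 0, 0, 0], [0, 0, 0, 0, 0, 0]]]'

```text
time: 19.9
position: [0.4923, -0.1727, 0.1787]
tool_rot: [0.757, 0.654, 0.003, 0.006]
ft_force: [9.6, 1.1, -6.2]
grip_width: 0.0557
grip_force: 39.7
```

```bash
python3 -c "from h import *;sl()"
```

```text
t 19.9 s,lat -0.036929855145903585 -0.0010447363135349067 z 0.17870804125209896 a 1.4252493075870372 F tool [2.51 9.27 6.27] m [-2.443  0.424 -0.014]
```

>>> drive_tool --deltas '[[[0, -0.4, 0, 0, 0, 0], [0, -0.3, 0, 0, 0, 0], [0, 0, 0, 0, 0, 0], [0, 0, 0, 0, 0, 0], [0, 0, 0, 0, 0, 0], [0, 0, 0, 0, 0, 0], [0, 0, 0, 0, 0, 0], [0, 0, 0, 0, 0, 0]]]'

```text
time: 20.57
position: [0.4922, -0.1727, 0.1789]
tool_rot: [0.757, 0.654, 0.004, 0.007]
ft_force: [10.7, 1.2, -6.6]
grip_width: 0.0558
grip_force: 39.7
```

>>> drive_tool --deltas '[[[0, 0, 0, 0, 0, 0], [0, 0, 0, 0, 0, 0], [0, 0, 0, 0, 0, 0], [0, 0, 0, 0, 0, 0], [0, 0, 0, 0, 0, 0], [0, 0, 0, 0, 0, 0]]]'

```text
time: 21.07
position: [0.4921, -0.1727, 0.1788]
tool_rot: [0.757, 0.654, 0.003, 0.006]
ft_force: [11.7, 1.2, -5.6]
grip_width: 0.0557
grip_force: 39.7
```

```bash
python3 -c "from h import *;sl()"
```

```text
t 21.0667 s,lat -0.03708772922377689 -0.0011192441063395595 z 0.17883546082851765 a 1.4250134396648781 F tool [ 2.92 11.3   5.72] m [-2.606  0.484 -0.036]
```

The lock held at 9–11 N for over 2 s. Next I relax the pull and set the roll down on the spindle.

>>> drive_tool --deltas '[[[0, 1.5, 0, 0, 0, 0], [0, 1.5, 0, 0, 0, 0], [0, 1.5, 0, 0, 0, 0], [0, 1, 0, 0, 0, 0], [0, 0.5, 0, 0, 0, 0], [0, 0, 0.5, 0, 0, 0], [0, 0, 0.5, 0, 0, 0], [0, 0, 0, 0, 0, 0]]]'

```text
time: 21.73
position: [0.4934, -0.172, 0.1768]
tool_rot: [0.756, 0.654, 0.0, 0.001]
ft_force: [4.2, -2.4, 0.0]
grip_width: 0.0559
grip_force: 39.7
```

```bash
python3 -c "from h import *;sl()"
```

```text
t 21.7333 s,lat -0.03599339355559309 -0.00022779592474237773 z 0.17676621328323516 a 1.426573435496569 F tool [-1.8   4.54  0.  ] m [-1.362e+00 -2.450e-01 -1.000e-03]
```

>>> drive_tool --deltas '[[[-0.4, 0.6, 0, 0, 0, 0], [0, 0.6, 0, 0, 0, 0], [0, 0, 0, 0, 0, 0], [0, 0, 0, 0, 0, 0]]]'

```text
time: 22.07
position: [0.4936, -0.172, 0.1763]
tool_rot: [0.756, 0.654, -0.0, 0.0]
ft_force: [3.9, -1.8, 1.0]
grip_width: 0.0562
grip_force: 39.7
```

```bash
python3 -c "from h import *;sl()"
```

```text
t 22.0667 s,lat -0.0357635795578381 -0.00017560434422799758 z 0.17633416839710844 a 1.4268320376036514 F tool [-1.21  4.14 -1.01] m [-1.154 -0.253  0.022]
```

>>> drive_tool --deltas '[[[-0.4, 1, 0, 0, 0, 0], [0, 0.7, 0, 0, 0, 0], [0, 0, 0, 0, 0, 0], [0, 0, 0, 0, 0, 0], [0, 0, 0, 0, 0, 0]]]'

```text
time: 22.48
position: [0.494, -0.172, 0.1759]
tool_rot: [0.756, 0.654, -0.001, -0.001]
ft_force: [-0.3, -0.4, -0.3]
grip_width: 0.056
grip_force: 39.7
```

```bash
python3 -c "from h import *;sl()"
```

```text
t 22.4833 s,lat -0.03533114712827423 -0.00010543136211536558 z 0.17587016146714918 a 1.4270016709306175 F tool [-0.4  -0.24  0.34] m [-0.398 -0.161 -0.05 ]
```

>>> drive_tool --deltas '[[[0, 0, 0, 0, 0, 0], [0, 0, 0, 0, 0, 0], [0, 0, 0, 0, 0, 0], [0, 0, 0, 0, 0, 0], [0, 0, 0, 0, 0, 0], [0, 0, 0, 0, 0, 0], [0, 0, 0, 0, 0, 0]]]' --gripper 88

```text
time: 23.07
position: [0.4951, -0.1725, 0.1764]
tool_rot: [0.756, 0.654, -0.0, -0.0]
ft_force: [0.4, 0.5, 0.0]
grip_width: 0.0764
grip_force: 0.0
```

>>> drive_tool --deltas '[[[0, 0, -4, 0, 0, 0], [0, 0, -8, 0, 0, 0], [0, 0, -12, 0, 0, 0], [0, 0, -16, 0, 0, 0], [0, 0, -20, 0, 0, 0], [0, 0, -20, 0, 0, 0], [0, 0, -15, 0, 0, 0], [0, 0, -5, 0, 0, 0]]]'

```text
time: 23.73
position: [0.4965, -0.1732, 0.2796]
tool_rot: [0.756, 0.654, 0.001, 0.003]
ft_force: [0.7, -0.7, 0.1]
grip_width: 0.0767
grip_force: 0.0
```

>>> drive_tool --deltas '[[[-20, -20, 0, 0, 0, 0], [-30, -20, 0, 0, 0, 0], [-30, -10, 0, 0, 0, 0], [-30, 0, 0, 0, 0, 0], [-30, 0, 0, 0, 0, 0], [-30, 0, 0, 0, 0, 0], [-20, 0, 0, 0, 0, 0], [0, 0, 0, 0, 0, 0]]]'

```text
time: 24.4
position: [0.418, -0.3579, 0.2763]
tool_rot: [0.757, 0.653, -0.001, 0.001]
ft_force: [-0.5, -0.8, 0.5]
grip_width: 0.0766
grip_force: 0.0
```

```bash
python3 - <<'E'
from h import *
from rig import eyes
sl()
im=eyes.camera("scene")["img"][...,::-1];im2=eyes.camera("top")["img"][...,::-1]
m=np.zeros((400,800,3),np.uint8)
m[:,:400]=cv2.resize(im[140:310,330:500],(400,400),interpolation=cv2.INTER_CUBIC)
m[:,400:]=cv2.resize(im2[200:340,370:510],(400,400),interpolation=cv2.INTER_CUBIC)
cv2.imwrite("pics/m5.png",m)
E
```

```text
t 24.4 s,lat -0.08354349382909894 -0.19510585539364933 z 0.27626528201683986 a 1.4230427713744846 F tool [-0.87 -0.38 -0.5 ] m [-0.121  0.017  0.016]
```

View pics/m5.png

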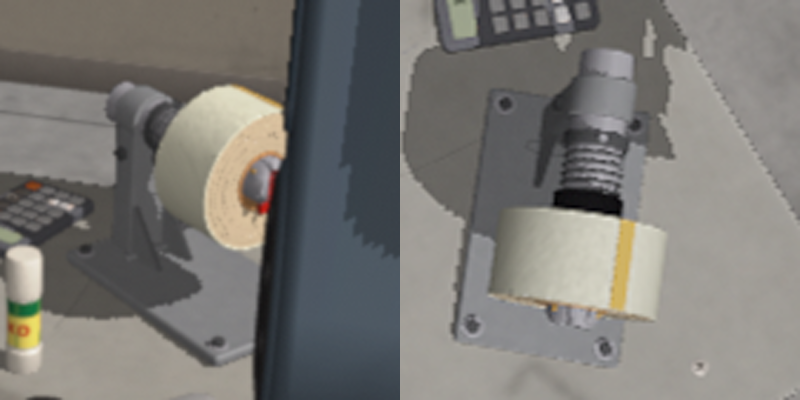

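The roll hangs square on the spindle against the hub. The red keeper hangs down in front of it at crop pixel (268,195), and the arm is clear.

```bash
python3 -c "
from rig import ticket;print(ticket.hand_in())"
```

```text
the job is handed in; nothing more can be done
None
```

The roll is locked on the spindle between brake hub and keeper, the lock held a pull of about 9–11 N for over a second, the gripper has let go and is clear, and the job is handed in (no verdict was returned).

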